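# Press a painted panel onto its mounting board with the swing clip

## Robot

A 7-joint arm with a two-finger parallel gripper is mounted at the origin on the work surface. World frame = base frame: x ahead of the robot, y to its left, z up, the work surface at z = 0. Lengths are in mm, angles in rad, forces in N, time in s.
With the tool pointing down it reaches from about 375 to 925 mm from the base axis. Payload 3.1 kg.
Tool frame: the origin (TCP) lies midway between the tips of the shut fingers; the grasp point (between the pads) lies 19 mm behind it; y points along the fingers, z is the direction in which the jaws open and shut, and the axes are right-handed (so a half turn about y gives the same grasp; the last joint's range is limited). The gripper opens to 85 mm and grips with 20 to 120 N. Pads are 22 mm wide; open, the fingers measure 114 mm over their backs; the gripper's body (76 mm by 85 mm) begins 54 mm behind the grasp point. The pads swing forward as they close: fully open they stand 13 mm farther back than shut.
Start: joints at [1.026, 0.383, 0.044, 1.598, -0.018, 1.161, -0.05], TCP at [280.872, -586.186, 231.269] pointing down, gripper open.
Joint ranges: [-2.61, 2.61], [-0.41, 2.15], [-1.48, 1.57], [0, 2.5], [-1.57, 4.71], [0.05, 1.97], [-2.85, 2.85]. Speed limits (rad/s): [2.79, 2.79, 3.14, 3.14, 3.14, 3.14, 3.14].

## Interface

Orientations are given as a unit quaternion [x, y, z, w].
In Python, from workcell import env, optics gives the robot as it stands. The module is installed in compiled form; this text tells all that it offers.
- The arm moves only by the tool arm_command, never from a script. Its argument "plan" is a list of rows, each a list of 7 numbers: the turn, a rotation vector about the tool's x, y, z in rad, then the shift along the tool's x, y, z in cm, then the gripper's target within -1 to 1 (fully open at 1, half-way at 0, shut at -1). A call has 1 to 20 rows; each row shifts and turns the commanded pose from where the row before left it, along the tool's axes as they then stand; what a row does not reach is not made up. A row lasts 1/12 s, in which the tool goes at most 41.7 mm and 7.16 degrees, less where a joint would pass 70% of its speed; a pose out of reach is approached as far as the arm can. A call is refused whole if a number of a shift passes 4.17 or a number of a turn 0.125, either way. A call with a gripper value outside its range is refused whole. The fingers move at their own pace and stop on an object; the grip force is fixed at half the most. Time passes only in rows, so rows that do not move let the fingers close. It gives the time, the measured TCP pose, the force and the opening at its end, in the units of the state.
- env.state(): the state, without advancing time (a new reading comes with each control period).
- optics.read_camera(name): name is "side" or "top"; returns the picture (420x560x3 uint8, red, green, blue); there is no depth.
- optics.camera_model(name): a dict with "camera_matrix" (3x3 intrinsics, pixels), "R" (3x3) and "t" (3): a world point X has camera coordinates R X + t. Camera axes: x right, y down, z forward; pixel columns grow to the right and rows downward; lengths in mm; the calibration is good to about 2 mm. A picture is of the moment at which its call begins. camera_model takes no time and is no camera call.
- env.close_job(): hands the job in, once; it reports no verdict.
The state is a dict: "time": time; "joint_positions": joint angles; "qd": joint speeds; "joint_torque": joint torques, N m; "position": TCP position; "tool_rot": TCP orientation; "ft_force": force on the tool from outside, world axes, zero at the start; "ft_torque": the same for the moment, N m; "grip_width": finger opening in mm.
Only numpy, scipy, OpenCV 4.12 (cv2) and the standard library are available. Lean on these libraries where they do the work, as an engineer would, in place of code of your own. Each camera call takes 0.05 s, during which the arm holds its last target.

## Task

The small painted panel lies loose on the plywood mounting board, which has tacky pads under it: slide it gently until its long far edge sits flush along the metal fence strip, then swing the spring clip by its upright post round its screw until its foot is well over the panel's near edge, and let go so that the clip alone presses the panel down for at least three seconds. Then swing the clip fully back clear of the panel, leaving the panel flush against the fence, and let go. Be gentle: do not ram or squeeze the painted panel with fingers or clip, and do not disturb the cup, bottle and brush.

Things in the scene. Friction and masses are not known exactly. Their poses are not given: they have to be found in the camera images.
- board: Plywood board, 270 x 270 x 18 mm, fixed. Origin at the centre of its underside; x points to the fence, y along it, z up; its top (the bed) is 18 mm above the origin. An aluminium fence strip, 240 mm long, 18 wide, 10 high above the bed, runs along y; its face towards the panel is at board x = +85 mm.
- panel: Loose rigid varnished painted panel, 110 (x) x 200 (y) x 6 mm, about 0.12 kg, flat on the bed, sliding with about 0.5 N. Origin at the centre of its underside. Starts 9 to 16 mm short of the fence, up to 0.06 rad askew. Push its near (-x) long edge: its middle, or 10 to 35 mm to the +y side, is clear of the parked clip. 5 to 9 N near the middle mostly squares it; if it jams askew, push on the lagging side.
- far_left (a point): The panel's far (+x) corner at its +y end, at mid-thickness. Flush when at board x = 85 mm.
- far_right (a point): The panel's far (+x) corner at its -y end, at mid-thickness. Flush when at board x = 85 mm.
- clip (a joint): Swing of the clip about its upright screw, rad. 0 = fully parked (stop; leaf 45 degrees away from the panel), growing clockwise seen from above, onto the panel; stop at 1.92. The leaf points at angle (2.356 - value) from board x. Its foot meets the panel's near edge at about 1.1 and is well over it from 1.5. Light friction, stays where left.
- clip_leaf: Sprung steel leaf of the clip, 16 wide, 3 thick, about 85 mm long. Origin on the screw axis at bed height, x out along the leaf. Underside 10 mm above the bed. Under its end, 72 mm from the screw axis, is a dished round foot, 30 mm across, its flat 8 mm bottom 3 mm above the bed, its sides rising at 27 degrees, so that it rides up sideways onto the panel and presses with about 5 N.
- post_top (a point): Top centre of the clip's upright black round post, 12 mm across, 32 tall, on the leaf 55 mm from the screw axis; its top is 45 mm and its foot 13 mm above the bed. Riding onto the panel takes 5 to 15 N sideways here and the post rises about 2 mm: push it or cage it loosely (a tight grip stops it rising and jams the clip), or lift it 3 to 4 mm (stop at 3.3). Polished, slippery.
- pivot (a point): Pivot of the clip: on the screw axis at bed height (at board x = -59, y = -85 mm).
- cup: Bystander: white cup, 64 mm across, 75 mm high, beside the board. Leave alone.
- spray_bottle: Bystander: bottle, 52 mm across, 150 mm high, beside the board. Leave alone.
- flat_brush: Bystander: flat wooden brush lying beside the board, about 165 mm long. Leave alone.
Mind the look-alikes: they are no part of the job. Of the things like the panel, leave any that is orange; of the rest the smaller one is meant.

How it is judged (in metres and radians):
On the way, in this order (a step that is already met when the one before it is completed fails the run):
1. the panel is flush along the fence, both far corners within 2.5 mm, before the clip is swung onto it (clip below 0.95 rad) (x of each of far_left, far_right in the frame of board above 0.0825 m and value of joint clip below 0.95 rad), for 0.2 s.
2. the clip alone presses the panel for 2.5 s: swung to 1.4 rad or more, pressing with more than 1.5 N, robot's hand off clip and panel, panel flush (value of joint clip above 1.4 rad and contact force between clip_leaf and panel above 1.5 N and contact force between each of the arm, the fingers and clip_leaf below 0.2 N and contact force between the fingers and panel below 0.2 N and x of each of far_left, far_right in the frame of board above 0.0825 m), for 2.5 s.
3. the clip is swung back clear, below 0.4 rad (value of joint clip below 0.4 rad), for 0.2 s.
At the end, for the whole second after the job is handed in: The clip is swung back below 0.4 rad, and the panel lies flat and at rest on the board with both far corners within 2.5 mm of the fence (value of joint clip below 0.4 rad and x of each of far_left, far_right in the frame of board above 0.0825 m and angle between panel's own z axis and vertical below 0.03 rad and z of panel in the frame of board below 0.021 m and linear speed of panel below 0.01 m/s); the robot touches nothing.
It fails at once if the fingers press or squeeze the panel with more than 15 N (contact force between the fingers and panel above 15 N).
It fails at once if the clip is driven against the panel with more than 18 N (contact force between clip_leaf and panel above 18 N).
It fails at once if the cup, bottle or brush is moved by more than 15 mm (distance of any of cup, spray_bottle, flat_brush from where it was at the start of the episode above 0.015 m).
It also fails if it takes over 72 s, if anything falls off the work surface, if the arm or the gripper's body presses on something with over 40 N, if the wrist force passes 120 N, or if a joint passes its speed limit or range.

## Working session

There is one attempt and no reset: what is moved stays moved. The work goes in short steps, Python scripts to look and compute and a tool call to move; the robot and the scene stay as the last step left them, time stands still between calls to the robot, and variables do not carry over. Pictures are saved under pics/ and viewed, and the job is handed in when it is done.

Besides the shell and the picture viewer there is one more tool, called in YAML: its name, and indented under it one key for each argument. arm_command: Moves the arm, as the interface text tells. Its arguments: {"type":"object","properties":{"plan":{"type":"array"}},"required":["plan"]}

```bash
mkdir -p pics
python3 - <<'E'
from workcell import env, optics
import cv2
s=env.state(); print({k:(v if not hasattr(v,'tolist') else v.tolist()) for k,v in s.items()})
for n in("top","side"):
    im=optics.read_camera(n); cv2.imwrite(f"pics/{n}0.png",im[:,:,::-1]); m=optics.camera_model(n); print(n,m)
E
```

```text
{'time': 0.0, 'joint_positions': [1.0262028783249704, 0.38384066160688435, 0.043837601153652116, 1.5995991350822227, -0.01789792721049466, 1.1611535145592098, -0.04989178806411924], 'qd': [-0.0005022675615474351, 0.0002963913444977456, -0.0004145178692956981, -0.0008152337946058256, -0.0001470953936323552, 0.0005667702308886605, 0.0005582823801455974], 'joint_torque': [-0.0001444466306566028, -43.34575295448303, 1.0242502391338348, -24.951560497283936, 0.010623587295413017, 0.011320961639285088, -2.1925507809328337e-06], 'position': [280.43496914757077, -585.3499159439627, 229.87187358391557], 'tool_rot': [-0.15693744606040816, 0.6904148983719703, -0.6886417511158494, 0.15643031915250621], 'ft_force': [0.3183955695693531, 0.4961727034715971, -0.47521728306142386], 'ft_torque': [0.01545593144983094, -0.01082745401203276, -0.005142387915335682], 'grip_width': 85.34995723782116}
top {'camera_matrix': array([[498.03120762,   0.        , 282.75447432],
       [  0.        , 498.03120762, 206.62470129],
       [  0.        ,   0.        ,   1.        ]]), 'R': array([[ 5.92005788e-04, -9.99998094e-01,  1.86034000e-03],
       [-9.98092126e-01, -7.05731770e-04, -6.17382356e-02],
       [ 6.17394308e-02, -1.82024132e-03, -9.98090642e-01]]), 't': array([ -14.55248117,  474.67072556, 1440.52892139])}
side {'camera_matrix': array([[434.82292423,   0.        , 281.71972595],
       [  0.        , 434.82292423, 213.08673806],
       [  0.        ,   0.        ,   1.        ]]), 'R': array([[-0.91212491, -0.40959882, -0.0160298 ],
       [-0.21565684,  0.51276221, -0.83100364],
       [ 0.34859759, -0.75452218, -0.55603597]]), 't': array([ 415.91773998,  176.48551754, 1012.30682396])}
```

View pics/top0.png

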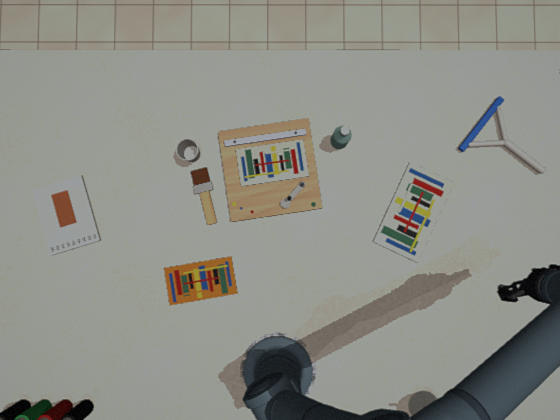

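View pics/side0.png

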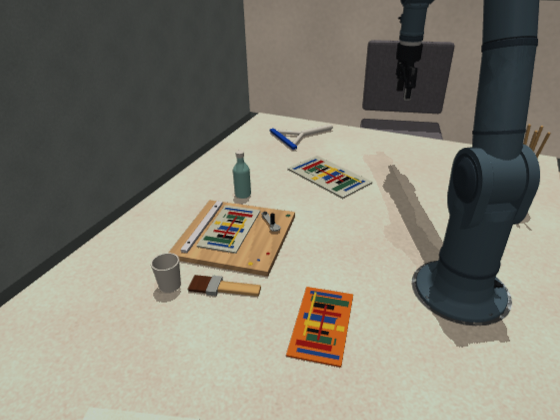

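Three panels are visible: a white one on the board at top (272,161), a larger white one on the table at (412,212), and an orange one at (201,280). The smaller non-orange one is the panel on the board, and it's also the only one on the board with the fence and clip. I'll confirm this in an enlarged crop.

Run:
```python
import cv2
im=cv2.imread("pics/top0.png")[110:230,205:335]; cv2.imwrite("pics/top0c.png",cv2.resize(im,None,fx=5,fy=5,interpolation=cv2.INTER_CUBIC))
im=cv2.imread("pics/side0.png")[190:280,165:305]; cv2.imwrite("pics/side0c.png",cv2.resize(im,None,fx=5,fy=5,interpolation=cv2.INTER_CUBIC))
```

```text
(no output)
```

View pics/top0c.png

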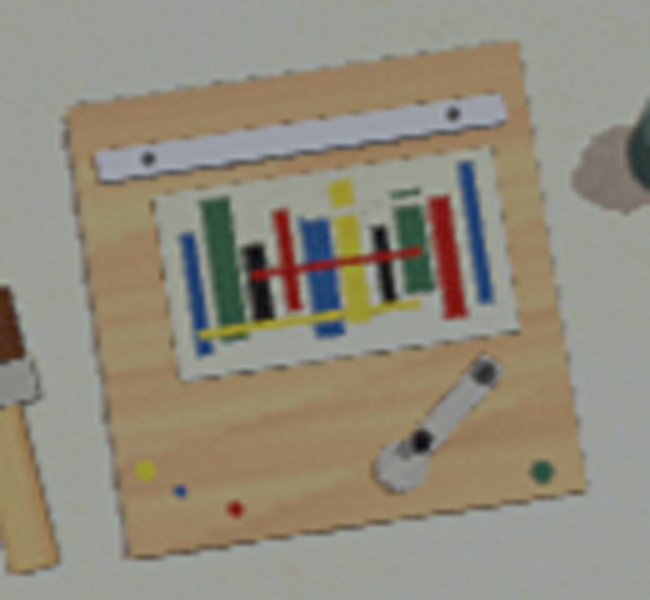

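View pics/side0c.png

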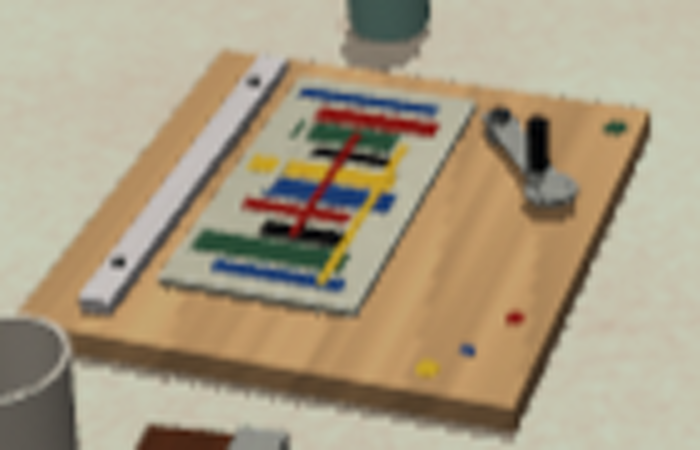

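The crop confirms it: the white panel is on the board, short of the fence. The clip's screw is at crop (485,372) and its post at (420,440), parked. Next I'll fit the poses.

```bash
cat > h.py <<'E'
import numpy as np, cv2
from workcell import env, optics
from scipy.spatial.transform import Rotation as Ro
from scipy.optimize import least_squares
M={n:optics.camera_model(n) for n in("top","side")}
def proj(n,X):
    m=M[n]; c=np.atleast_2d(X)@m["R"].T+m["t"]; p=c@m["camera_matrix"].T; return p[:,:2]/p[:,2:]
def back(n,px,z):
    m=M[n]; px=np.atleast_2d(px).astype(float); d=np.c_[px,np.ones(len(px))]@np.linalg.inv(m["camera_matrix"]).T@m["R"]
    o=-m["R"].T@m["t"]; return o+d*((z-o[2])/d[:,2])[:,None]
def uc(P,off,f=5): return (np.atleast_2d(P)+.5)/f-.5+np.array(off)
def b2w(p,b):
    x,y,a=p; c,s=np.cos(a),np.sin(a); b=np.atleast_2d(b); return np.c_[x+c*b[:,0]-s*b[:,1],y+s*b[:,0]+c*b[:,1],b[:,2]]
E
python3 - <<'E'
from h import *
T=uc([(66,108),(520,42),(586,488),(130,556)],(205,110)); 
S=uc([(226,50),(650,112),(515,413),(20,312)],(165,190))
bT=np.array([(135,135,18),(135,-135,18),(-135,-135,18),(-135,135,18)],float)
bS=np.array([(135,-135,18),(-135,-135,18),(-135,135,18),(135,135,18)],float)
for use in("t","s","b"):
    def f(p):
        r=[]
        if use!="s": r.append(proj("top",b2w(p,bT))-T)
        if use!="t": r.append(proj("side",b2w(p,bS))-S)
        return np.concatenate(r).ravel()
    s=least_squares(f,[500,0,0]); print(use,s.x,np.round(s.fun,1))
    if use=="t": p=s.x
def inv(p,w):
    c,sn=np.cos(p[2]),np.sin(p[2]); d=w[:,:2]-p[:2]; return np.c_[c*d[:,0]+sn*d[:,1],-sn*d[:,0]+c*d[:,1]]
pan=uc([(155,197),(493,147),(519,331),(183,380)],(205,110))
print("panel top",inv(p,back("top",pan,24)))
print("fence",inv(p,back("top",uc([(100,182),(507,122)],(205,110)),28)))
print("screw",inv(p,back("top",uc([(485,372)],(205,110)),34)), "post",inv(p,back("top",uc([(420,438)],(205,110)),63)))
sp=uc([(308,82),(476,103),(356,313),(160,283)],(165,190)); print("panel side",inv(p,back("side",sp,24)))
print("side post",inv(p,back("side",uc([(538,119)],(165,190)),63)))
a=2.356; print("expected post",-59+55*np.cos(a),-85+55*np.sin(a), b2w(p,[(-59+55*np.cos(a),-85+55*np.sin(a),63)]))
E
```

```text
t [5.84762352e+02 2.40380726e+01 1.46843588e-01] [-0.1 -0.6 -0.2 -0.6  0.4  0.7 -0.1  0.5]
s [5.82515759e+02 2.51471750e+01 1.42420687e-01] [ 0.3 -0.6  1.2 -0.6  0.2 -0.8 -1.6  1.2]
b [5.83829569e+02 2.42172730e+01 1.45038402e-01] [-0.1 -0.4 -0.1 -0.2  0.3  1.1 -0.3  0.8 -0.1 -0.8  0.9 -0.9  0.1 -1.2
 -1.7  1. ]
panel top [[  71.99871011   90.13029052]
 [  72.48113096 -109.79907801]
 [ -36.89827464 -108.73020963]
 [ -36.80508339   89.05167655]]
fence [[  84.64282661  120.36266503]
 [  85.1258512  -119.79405396]]
screw [[-58.76849966 -85.01412902]] post [[-93.43030922 -41.4861072 ]]
panel side [[  65.8347885  -101.20339827]
 [ -37.23891071 -104.43540139]
 [ -38.60586969   94.42794833]
 [  68.45022612   96.98880604]]
side post [[-94.78094766 -41.96997277]]
expected post -97.88330833639279 -46.10156387697563 [[494.67789525 -35.8892746   63.        ]]
```

Run:
```python
from h import *
s=env.state(); R=Ro.from_quat(s["tool_rot"]).as_matrix(); print(np.round(R,3), "yaw of z",np.degrees(np.arctan2(R[1,2],R[0,2])))
for nm,px,z in(("cup",(188,152),75),("bottle top",(343,129),150),("bottle base",(337,140),0)): print(nm,back("top",[px],z))
p=(584.5,24.2,.146)
print("push pre",b2w(p,[(-75,10,0),(-37,10,0),(-24.5,10,0)]))
```

```text
[[-0.902 -0.001  0.432]
 [-0.432  0.002 -0.902]
 [ 0.    -1.    -0.002]] yaw of z -64.39663585755069
cup [[625.02485279 253.04191307  75.        ]]
bottle top [[ 674.55185683 -175.09737704  150.        ]]
bottle base [[ 674.40260412 -175.62582326    0.        ]]
push pre [[508.84311246  23.18246945   0.        ]
 [546.43882738  28.71078025   0.        ]
 [558.80583886  30.52930354   0.        ]]
```

```bash
cat >> h.py <<'E'
def tool(): 
    s=env.state(); R=Ro.from_quat(s["tool_rot"]).as_matrix(); return np.array(s["position"]),R,np.degrees(np.arctan2(R[1,2],R[0,2])),s
def rows(wps):
    "wps: list of (x,y,z,yawdeg) after the present; returns rows in tool axes for a downward tool: ry, sx,sy,sz(cm)"
    p,R,y,s=tool(); out=[]
    cur=np.array([*p,y])
    for w in wps:
        w=np.array(w,float); d=w-cur; a=np.radians(cur[3])
        zx,zy=np.cos(a),np.sin(a); xx,xy=zy,-zx   # x = y cross z, y=(0,0,-1)
        out.append([-np.radians(d[3]),(d[0]*xx+d[1]*xy)/10,-d[2]/10,(d[0]*zx+d[1]*zy)/10]); cur=w
    return np.round(out,3)
def line(a,b,n): return [np.array(a)+(np.array(b)-np.array(a))*(i+1)/n for i in range(n)]
E
python3 - <<'E'
from h import *
p,R,y,s=tool(); print(p,y)
print(rows(line([*p,y],[509,23,120,8.4],18)))
E
```

```text
[ 280.48697061 -585.41135751  229.98156327] -64.39663585755069
[[-0.071 -2.606  0.611 -2.5  ]
 [-0.071 -2.775  0.611 -2.31 ]
 [-0.071 -2.931  0.611 -2.108]
 [-0.071 -3.073  0.611 -1.896]
 [-0.071 -3.199  0.611 -1.675]
 [-0.071 -3.309  0.611 -1.445]
 [-0.071 -3.403  0.611 -1.208]
 [-0.071 -3.479  0.611 -0.965]
 [-0.071 -3.539  0.611 -0.717]
 [-0.071 -3.58   0.611 -0.466]
 [-0.071 -3.604  0.611 -0.212]
 [-0.071 -3.61   0.611  0.043]
 [-0.071 -3.598  0.611  0.297]
 [-0.071 -3.568  0.611  0.55 ]
 [-0.071 -3.521  0.611  0.8  ]
 [-0.071 -3.456  0.611  1.047]
 [-0.071 -3.373  0.611  1.288]
 [-0.071 -3.274  0.611  1.523]]
```

arm_command:
  plan:
    - [0, -0.071, 0, -2.61, 0.61, -2.5, -1]
    - [0, -0.071, 0, -2.78, 0.61, -2.31, -1]
    - [0, -0.071, 0, -2.93, 0.61, -2.11, -1]
    - [0, -0.071, 0, -3.07, 0.61, -1.9, -1]
    - [0, -0.071, 0, -3.2, 0.61, -1.68, -1]
    - [0, -0.071, 0, -3.31, 0.61, -1.45, -1]
    - [0, -0.071, 0, -3.4, 0.61, -1.21, -1]
    - [0, -0.071, 0, -3.48, 0.61, -0.97, -1]
    - [0, -0.071, 0, -3.54, 0.61, -0.72, -1]
    - [0, -0.071, 0, -3.58, 0.61, -0.47, -1]
    - [0, -0.071, 0, -3.6, 0.61, -0.21, -1]
    - [0, -0.071, 0, -3.61, 0.61, 0.04, -1]
    - [0, -0.071, 0, -3.6, 0.61, 0.3, -1]
    - [0, -0.071, 0, -3.57, 0.61, 0.55, -1]
    - [0, -0.071, 0, -3.52, 0.61, 0.8, -1]
    - [0, -0.071, 0, -3.46, 0.61, 1.05, -1]
    - [0, -0.071, 0, -3.37, 0.61, 1.29, -1]
    - [0, -0.071, 0, -3.27, 0.61, 1.52, -1]

```text
time: 1.6
position: [507.0, 24.7, 120.9]
tool_rot: [0.538, -0.459, 0.459, -0.538]
ft_force: [0.4, -1.2, -1.1]
grip_width: -0.1
```

Run:
```python
from h import *
p,R,y,s=tool(); print(p,y,s["ft_force"],s["grip_width"])
print(rows(line([*p,y],[509,23,22,8.4],5)))
print(np.round(R,3))
```

```text
[507.03790989  24.69486843 120.93886775] 9.00962729240297 [ 0.38973891 -1.16805908 -1.11095109] -0.08121150665107825
[[0.002 0.04  1.979 0.033]
 [0.002 0.04  1.979 0.034]
 [0.002 0.039 1.979 0.034]
 [0.002 0.039 1.979 0.034]
 [0.002 0.039 1.979 0.034]]
[[ 0.157 -0.001  0.988]
 [-0.988 -0.     0.157]
 [ 0.    -1.    -0.001]]
```

arm_command:
  plan:
    - [0, 0.01, 0, 0.15, 2.0, 0.0, -1]
    - [0, 0, 0, 0, 2.5, 0, -1]
    - [0, 0, 0, 0, 2.5, 0, -1]
    - [0, 0, 0, 0, 2.0, 0, -1]
    - [0, 0, 0, 0, 1.0, 0, -1]
    - [0, 0, 0, 0, 0, 0.5, -1]
    - [0, 0, 0, 0, 0, 0.5, -1]
    - [0, 0, 0, 0, 0, 0.5, -1]
    - [0, 0, 0, 0, 0, 0, -1]
    - [0, 0, 0, 0, 0, 0, -1]

```text
time: 2.43
position: [523.3, 23.9, 22.2]
tool_rot: [-0.534, 0.462, -0.463, 0.535]
ft_force: [-0.2, -0.7, 0.2]
grip_width: 0.3
```

```bash
cat >> h.py <<'E'
PB=(584.5,24.2,.146)
def w2b(w):
    w=np.atleast_2d(w); c,sn=np.cos(PB[2]),np.sin(PB[2]); d=w[:,:2]-np.array(PB[:2]); return np.c_[c*d[:,0]+sn*d[:,1],-sn*d[:,0]+c*d[:,1]]
def snap(tag):
    for n in("top","side"):
        im=optics.read_camera(n)[:,:,::-1]
        c=im[110:230,205:335] if n=="top" else im[180:280,165:305]
        cv2.imwrite(f"pics/{n}{tag}.png",cv2.resize(c,None,fx=5,fy=5,interpolation=cv2.INTER_CUBIC))
E
python3 - <<'E'
from h import *
p,R,y,s=tool(); print(p,w2b(p),y,s["ft_force"],s["grip_width"],s["time"]); snap("1")
E
```

```text
[523.28322456  23.8976314   22.24798363] [[-60.60947434   8.60677887]] 8.235719103887456 [-0.24944702 -0.72644452  0.22979996] 0.3008413618609041 2.4333
```

View pics/side1.png

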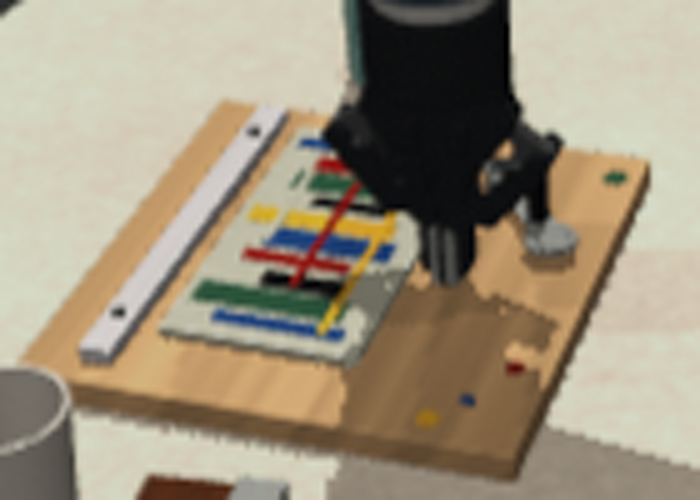

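View pics/top1.png

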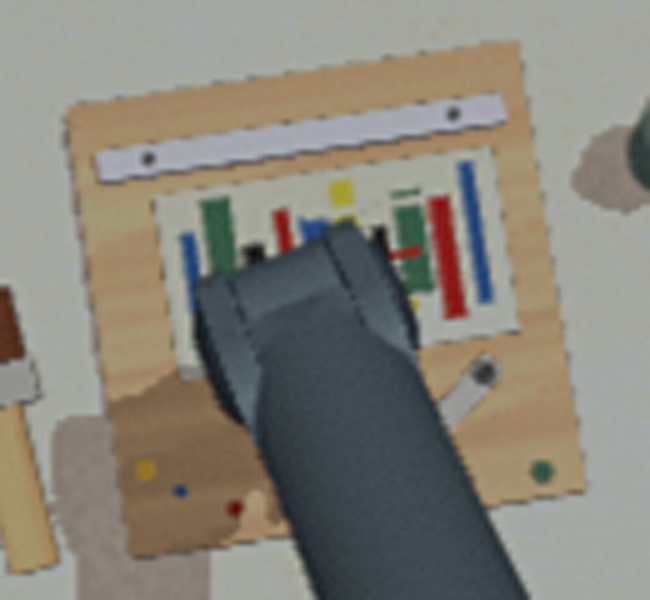

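The fingers are shut at about side crop (448,262), just behind the panel's near edge and clear of the post. The fence and panel are undisturbed. Now I'll push slowly.

arm_command:
  plan:
    - [0, 0, 0, 0, 0.1, 0.1, -1]
    - [0, 0, 0, 0, 0, 0.1, -1]
    - [0, 0, 0, 0, 0, 0.1, -1]
    - [0, 0, 0, 0, 0, 0.1, -1]
    - [0, 0, 0, 0, 0, 0.1, -1]
    - [0, 0, 0, 0, 0, 0.1, -1]
    - [0, 0, 0, 0, 0, 0.1, -1]
    - [0, 0, 0, 0, 0, 0.1, -1]
    - [0, 0, 0, 0, 0, 0.1, -1]
    - [0, 0, 0, 0, 0, 0.1, -1]
    - [0, 0, 0, 0, 0, 0.1, -1]
    - [0, 0, 0, 0, 0, 0.1, -1]
    - [0, 0, 0, 0, 0, 0.1, -1]
    - [0, 0, 0, 0, 0, 0.1, -1]
    - [0, 0, 0, 0, 0, 0.1, -1]

```text
time: 3.78
position: [537.1, 26.0, 20.5]
tool_rot: [-0.535, 0.463, -0.463, 0.535]
ft_force: [-0.1, 0.3, 0.3]
grip_width: 0.0
```

Run:
```python
from h import *
p,R,y,s=tool(); print(p,w2b(p),y,s["ft_force"],s["grip_width"],s["time"]); snap("2")
```

```text
[537.13201702  26.0182922   20.46801063] [[-46.59950262   8.69012966]] 8.24974607068695 [-0.07202955  0.27162287  0.32692413] 0.03508384473379803 3.7833
```

View pics/side2.png

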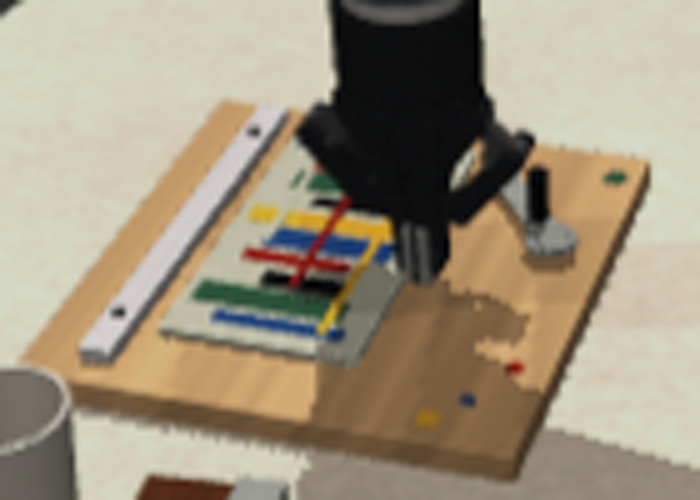

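View pics/top2.png

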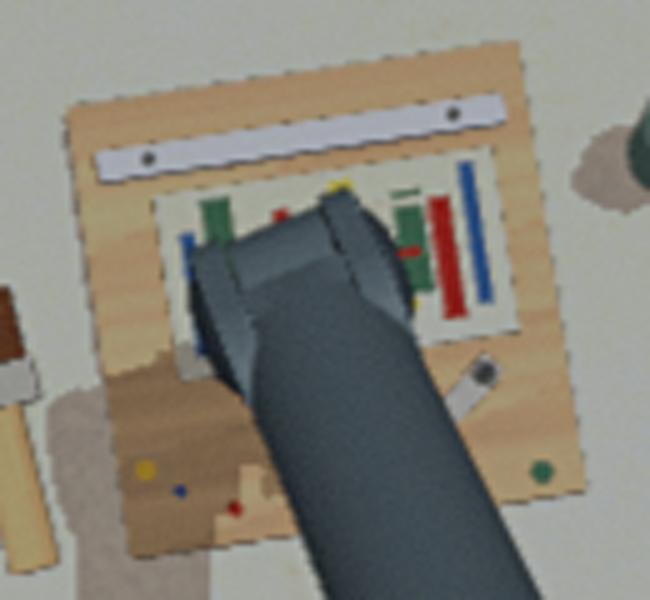

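The panel hasn't moved: its far edge is still at top crop (155,197)–(493,147), and the finger is just short of it. I'll go on.

arm_command:
  plan:
    - [0, 0, 0, 0, 0, 0.1, -1]
    - [0, 0, 0, 0, 0, 0.1, -1]
    - [0, 0, 0, 0, 0, 0.1, -1]
    - [0, 0, 0, 0, 0, 0.1, -1]
    - [0, 0, 0, 0, 0, 0.1, -1]
    - [0, 0, 0, 0, 0, 0.1, -1]
    - [0, 0, 0, 0, 0, 0.1, -1]
    - [0, 0, 0, 0, 0, 0.1, -1]
    - [0, 0, 0, 0, 0, 0.1, -1]
    - [0, 0, 0, 0, 0, 0.1, -1]

```text
time: 4.72
position: [547.0, 27.4, 20.4]
tool_rot: [0.535, -0.463, 0.463, -0.535]
ft_force: [-0.1, 0.6, -1.1]
grip_width: 0.1
```

Run:
```python
from h import *
p,R,y,s=tool(); print(p,w2b(p),y,s["ft_force"],s["grip_width"],s["time"]); snap("3")
```

```text
[547.01036161  27.44887197  20.44291309] [[-36.61813113   8.6683694 ]] 8.24847170911797 [-0.06714081  0.63147125 -1.13389671] 0.07830417680618414 4.7167
```

View pics/top3.png

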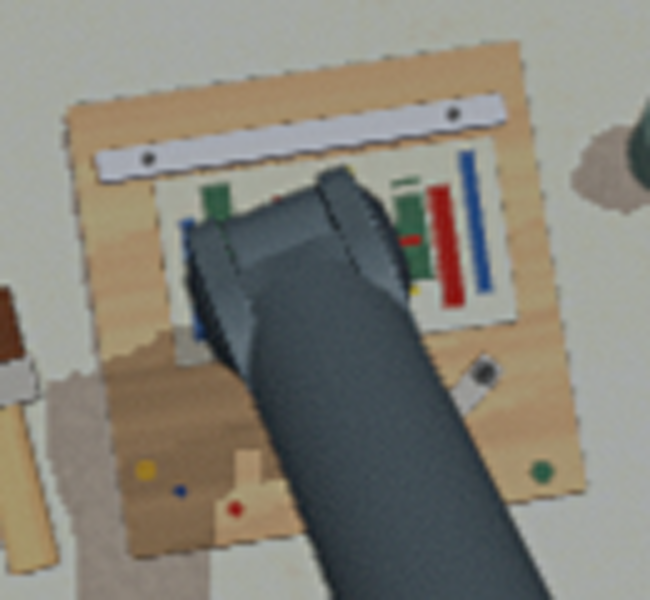

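The panel has moved about 8 mm on the left and 6 mm on the right, leaving roughly 5–6 mm. I'll continue in smaller steps and watch the force.

arm_command:
  plan:
    - [0, 0, 0, 0, 0, 0.1, -1]
    - [0, 0, 0, 0, 0, 0.1, -1]
    - [0, 0, 0, 0, 0, 0.1, -1]
    - [0, 0, 0, 0, 0, 0.05, -1]
    - [0, 0, 0, 0, 0, 0.05, -1]
    - [0, 0, 0, 0, 0, 0, -1]

```text
time: 5.32
position: [550.5, 27.7, 20.3]
tool_rot: [0.535, -0.463, 0.463, -0.534]
ft_force: [-2.2, -1.2, 1.0]
grip_width: -0.4
```

arm_command:
  plan:
    - [0, 0, 0, 0, 0, 0.05, -1]
    - [0, 0, 0, 0, 0, 0.0, -1]
    - [0, 0, 0, 0, 0, 0, -1]

```text
time: 5.57
position: [551.1, 27.7, 20.3]
tool_rot: [0.535, -0.463, 0.463, -0.534]
ft_force: [-2.0, -0.8, 0.2]
grip_width: -0.1
```

arm_command:
  plan:
    - [0, 0, 0, 0, 0, 0.05, -1]
    - [0, 0, 0, 0, 0, 0.0, -1]
    - [0, 0, 0, 0, 0, 0, -1]

```text
time: 5.82
position: [551.2, 27.7, 20.3]
tool_rot: [0.535, -0.463, 0.463, -0.534]
ft_force: [-3.0, -1.4, 0.8]
grip_width: -0.1
```

Run:
```python
from h import *
p,R,y,s=tool(); print(p,w2b(p),y,s["ft_force"],s["grip_width"],s["time"]); snap("4")
```

```text
[551.22592559  27.73130618  20.28040942] [[-32.40632783   8.33451067]] 8.242097895251188 [-2.97274948 -1.36546783  0.8174501 ] -0.14349251227068233 5.8167
```

View pics/top4.png

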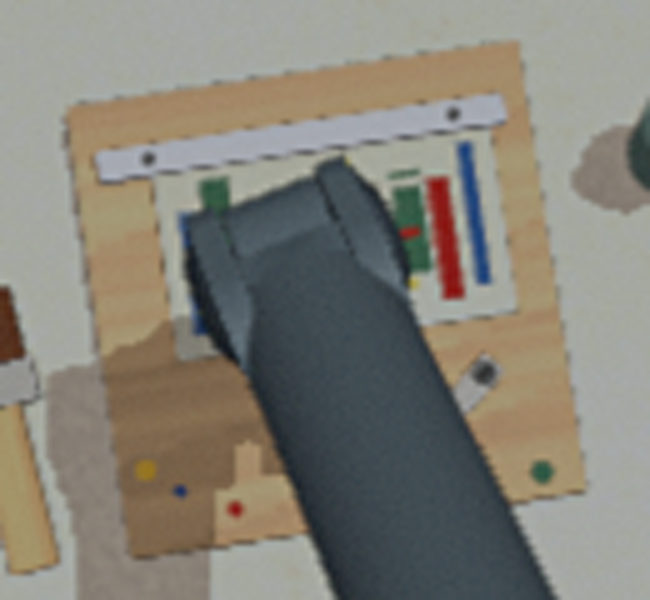

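View pics/side4.png

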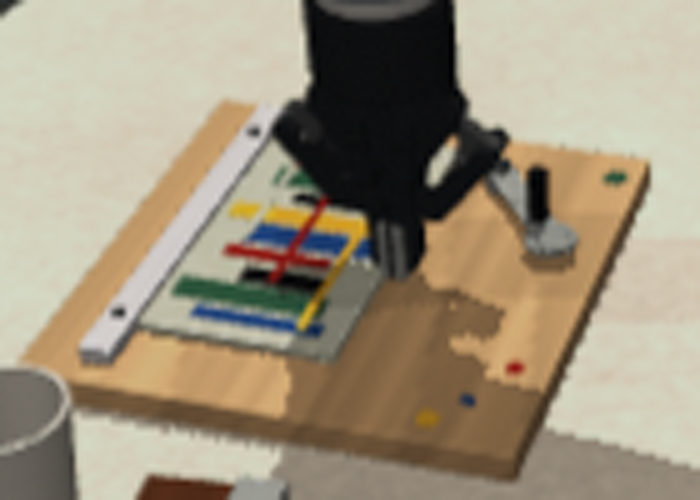

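The panel is meeting the fence at about 3 N. I'll raise the push to 6–7 N to square it.

arm_command:
  plan:
    - [0, 0, 0, 0, 0, 0.05, -1]
    - [0, 0, 0, 0, 0, 0.0, -1]
    - [0, 0, 0, 0, 0, 0, -1]

```text
time: 6.17
position: [551.5, 27.8, 20.3]
tool_rot: [0.535, -0.463, 0.462, -0.534]
ft_force: [-3.7, -1.8, 2.1]
grip_width: -0.0
```

arm_command:
  plan:
    - [0, 0, 0, 0, 0, 0.04, -1]
    - [0, 0, 0, 0, 0, 0.0, -1]
    - [0, 0, 0, 0, 0, 0, -1]

```text
time: 6.42
position: [551.5, 27.8, 20.2]
tool_rot: [0.536, -0.463, 0.462, -0.534]
ft_force: [-4.8, -2.3, 3.3]
grip_width: 0.2
```

arm_command:
  plan:
    - [0, 0, 0, 0, -0.02, 0.05, -1]
    - [0, 0, 0, 0, 0, 0.0, -1]
    - [0, 0, 0, 0, 0, 0, -1]

```text
time: 6.67
position: [551.6, 27.8, 20.2]
tool_rot: [0.536, -0.463, 0.462, -0.533]
ft_force: [-5.3, -2.8, 3.5]
grip_width: 0.3
```

arm_command:
  plan:
    - [0, 0, 0, 0, -0.02, 0.04, -1]
    - [0, 0, 0, 0, 0, 0.0, -1]
    - [0, 0, 0, 0, 0, 0, -1]

```text
time: 6.92
position: [551.6, 27.7, 20.2]
tool_rot: [0.536, -0.464, 0.462, -0.533]
ft_force: [-5.4, -2.9, 3.3]
grip_width: 0.1
```

Run:
```python
from h import *
p,R,y,s=tool(); print(p,w2b(p),y,s["ft_force"],s["grip_width"],s["time"]); snap("5")
```

```text
[551.58740129  27.74758561  20.23349161] [[-32.04632953   8.29802874]] 8.237753855071293 [-5.40961208 -2.9468245   3.28273858] 0.06102676543306836 6.9167
```

View pics/top5.png

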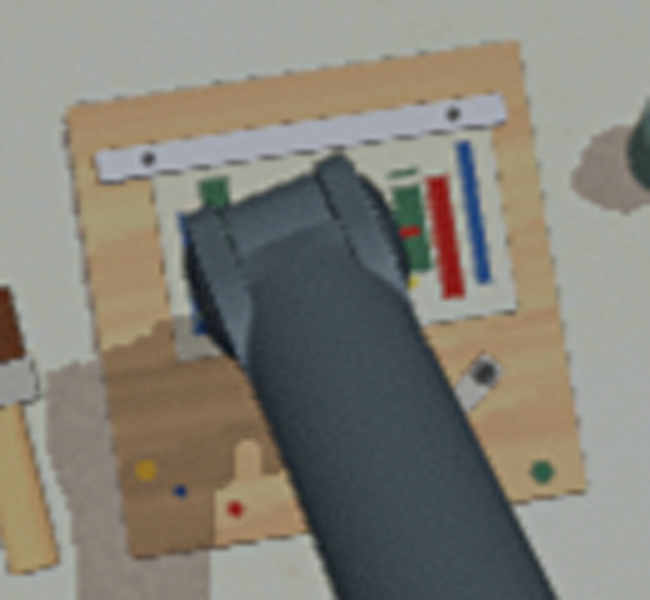

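The push is steady at about 6 N with no further movement. I'll back off, rise, and turn toward the clip, opening slightly.

arm_command:
  plan:
    - [0, 0, 0, 0, 0, -0.1, -1]
    - [0, 0, 0, 0, 0, -0.2, -1]
    - [0, 0, 0, 0, 0, -0.7, -1]
    - [0, 0, 0, 0, -0.5, -1.0, -1]
    - [0, 0, 0, 0, -2.0, -0.5, -1]
    - [0, 0, 0, 0, -2.5, 0, -1]
    - [0, 0, 0, 0, -3.0, 0, -0.3]
    - [0, 0, 0, 0, -2.0, 0, -0.3]

```text
time: 7.68
position: [530.4, 26.0, 124.1]
tool_rot: [-0.533, 0.461, -0.464, 0.537]
ft_force: [1.3, -0.6, -0.1]
grip_width: 23.4
```

Run:
```python
from h import *
p,R,y,s=tool(); print(p,w2b(p),y,s["ft_force"],s["grip_width"],s["time"]); 
t=b2w(PB,[(-94,-42,100)])[0]; print(t, rows(line([*p,y],[*(t+(p-t)*0),47.7],7)))
```

```text
[530.36022686  26.00026387 124.07634067] [[-53.30186996   9.65746578]] 8.322197666812615 [ 1.33010785 -0.56046641 -0.05848517] 23.3660134845928 7.6833
[497.6103119  -31.02845373 100.        ] [[-0.098  0.738  0.344 -0.581]
 [-0.098  0.678  0.344 -0.65 ]
 [-0.098  0.611  0.344 -0.714]
 [-0.098  0.538  0.344 -0.77 ]
 [-0.098  0.46   0.344 -0.819]
 [-0.098  0.377  0.344 -0.86 ]
 [-0.098  0.291  0.344 -0.893]]
```

arm_command:
  plan:
    - [0, -0.098, 0, 0.74, 0.34, -0.6, -0.3]
    - [0, -0.098, 0, 0.68, 0.34, -0.65, -0.3]
    - [0, -0.098, 0, 0.61, 0.34, -0.71, -0.3]
    - [0, -0.098, 0, 0.54, 0.34, -0.77, -0.3]
    - [0, -0.098, 0, 0.46, 0.34, -0.82, -0.3]
    - [0, -0.098, 0, 0.38, 0.34, -0.86, -0.3]
    - [0, -0.098, 0, 0.29, 0.34, -0.89, -0.3]
    - [0, 0, 0, 0, 0, 0, -0.3]
    - [0, 0, 0, 0, 0, 0, -0.3]

```text
time: 8.43
position: [496.2, -32.1, 97.6]
tool_rot: [-0.658, 0.256, -0.258, 0.659]
ft_force: [0.6, -0.5, 0.4]
grip_width: 29.9
```

Run:
```python
from h import *
p,R,y,s=tool(); print(p,w2b(p),y,s["ft_force"],s["grip_width"],s["time"]); snap("6")
```

```text
[496.18382769 -32.10587167  97.58943244] [[-95.56805249 -42.85842762]] 47.37439118613379 [ 0.64879546 -0.54160341  0.41180172] 29.88313536346656 8.4333
```

View pics/top6.png

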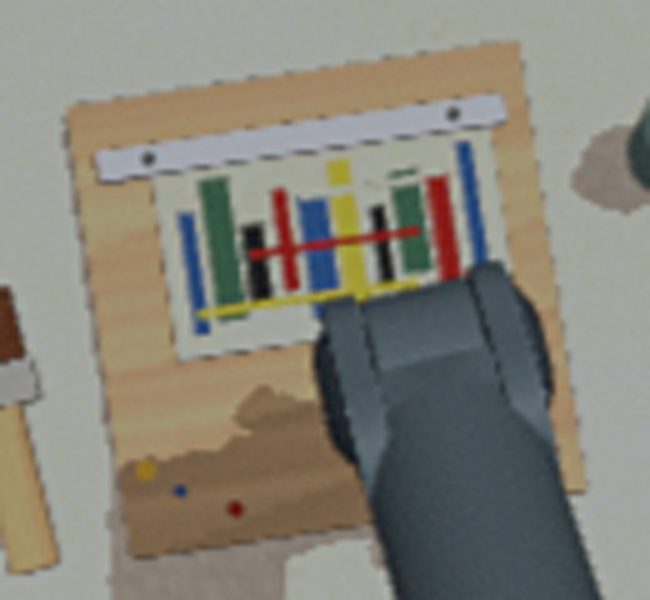

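View pics/side6.png

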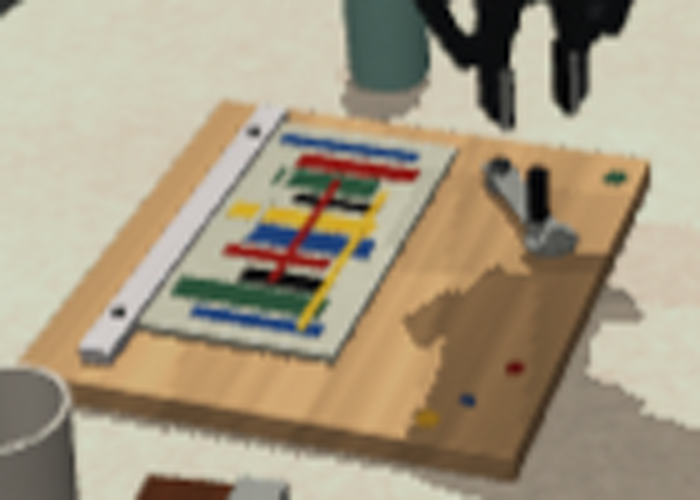

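Panel appears against the fence in both views. I'll measure it more precisely.

Run:
```python
from h import *
# board-frame rectified pictures at z=24, 2px/mm
def rect(n,path,off,z=24,raw=False):
    im=cv2.imread(path)
    g=np.array([(-140,-140),(140,-140),(140,140),(-140,140)],float)
    w=b2w(PB,np.c_[g,np.full(4,z)]); px=proj(n,w)
    if not raw: px=(px-np.array(off)+.5)*5-.5
    dst=np.c_[(140-g[:,1])*2,(140-g[:,0])*2].astype(np.float32)
    return cv2.warpPerspective(im,cv2.getPerspectiveTransform(px.astype(np.float32),dst),(560,560),flags=cv2.INTER_CUBIC)
for n,a,b,oa,ob in(("top","pics/top0c.png","pics/top6.png",(205,110),(205,110)),("side","pics/side0c.png","pics/side6.png",(165,190),(165,180))):
    A=rect(n,a,oa);B=rect(n,b,ob)
    cv2.imwrite(f"pics/rect_{n}.png",B)
    ga,gb=[cv2.cvtColor(x,cv2.COLOR_BGR2GRAY) for x in(A,B)]
    # template: panel in A within y -60..85 ,x -20..65
    tm=np.zeros((560,560),np.uint8); r=lambda x:int((140-x)*2)
    tm[r(66):r(-5), r(82):r(-60)]=255
    W=np.float32([[1,0,0],[0,1,-24]])
    cc,W=cv2.findTransformECC(ga,gb,W,cv2.MOTION_EUCLIDEAN,(3,200,1e-7),tm,5)
    for c in[(72,90),(72.5,-110)]:
        q=W@np.array([(140-c[1])*2,(140-c[0])*2,1]); print(n,cc,c,"->",140-q[1]/2,140-q[0]/2)
```

```text
top 0.9772006224026892 (72, 90) -> 83.88339222036302 89.61323638632894
top 0.9772006224026892 (72.5, -110) -> 85.36751752905548 -110.38188333669677
side 0.982294156432765 (72, 90) -> 84.22835013689473 89.16859722044319
side 0.982294156432765 (72.5, -110) -> 84.27949242899194 -110.83202424168121
```

View pics/rect_top.png

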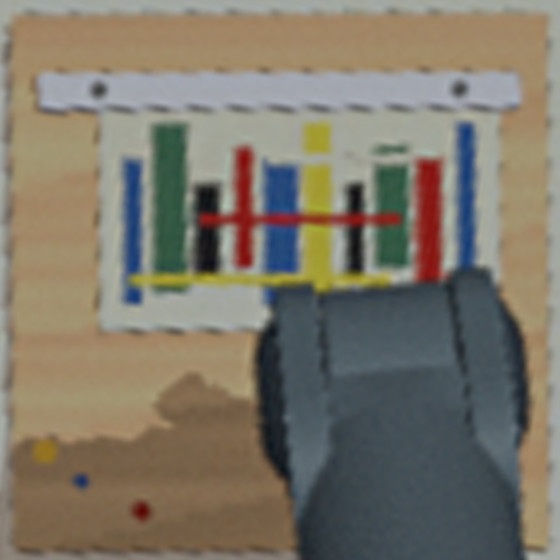

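View pics/rect_side.png

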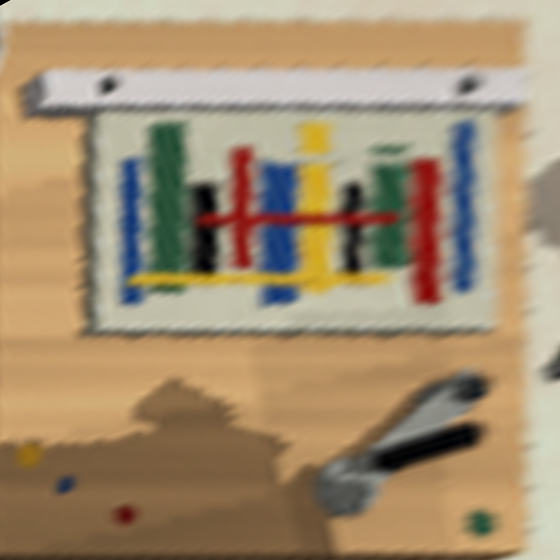

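The panel is square and touching the fence: corner estimates are 83.9/85.4 mm (top) and 84.2/84.3 mm (side). Now I'll localise the post.

Run:
```python
from h import *
print(w2b(back("side",uc([(539,172)],(165,180)),63)), w2b(back("side",uc([(552,237)],(165,180)),31)), w2b(back("side",uc([(497,168)],(165,180)),34)))
for v in(0,.05,.1,.15):
    a=2.356-v
    P=[(-59+55*np.cos(a),-85+55*np.sin(a),63),(-59+72*np.cos(a),-85+72*np.sin(a),31)]
    print(v,np.round(P,1).tolist(),((proj("side",b2w(PB,P))-np.array([165,180])+.5)*5-.5).round(), ((proj("top",b2w(PB,P))-np.array([205,110])+.5)*5-.5).round())
p,R,y,s=tool()
m=b2w(PB,[(-95.5,-43.5,0)]); print(m, p)
```

```text
[[-95.87491231 -39.6016108 ]] [[-106.30702204  -26.33527314]] [[-58.41838652 -78.6651063 ]]
0 [[-97.9, -46.1, 63.0], [-109.9, -34.1, 31.0]] [[546. 166.]
 [562. 230.]] [[429. 445.]
 [410. 473.]]
0.05 [[-95.9, -44.2, 63.0], [-107.3, -31.6, 31.0]] [[541. 167.]
 [557. 232.]] [[425. 442.]
 [405. 469.]]
0.1 [[-93.8, -42.4, 63.0], [-104.6, -29.3, 31.0]] [[537. 169.]
 [550. 233.]] [[421. 439.]
 [401. 465.]]
0.15 [[-91.6, -40.7, 63.0], [-101.7, -27.0, 31.0]] [[532. 170.]
 [544. 235.]] [[418. 436.]
 [396. 461.]]
[[496.34449331 -32.7307179    0.        ]] [496.85627985 -31.22372161  97.85139427]
```

The post is at board (-94,-42), so the clip value is about 0.1. I'll lower the open fingers around it.

arm_command:
  plan:
    - [0, 0, 0, 0, 1.5, 0.15, -0.3]
    - [0, 0, 0, 0, 1.7, 0, -0.3]
    - [0, 0, 0, 0, 1.5, 0, -0.3]
    - [0, 0, 0, 0, 1.0, 0, -0.3]
    - [0, 0, 0, 0, 0.4, 0, -0.3]
    - [0, 0, 0, 0, 0, 0, -0.3]

```text
time: 9.03
position: [496.6, -30.3, 35.4]
tool_rot: [-0.659, 0.256, -0.255, 0.659]
ft_force: [0.7, 0.2, 0.5]
grip_width: 30.0
```

Run:
```python
from h import *
p,R,y,s=tool(); print(p,w2b(p),y,s["ft_force"],s["grip_width"],s["time"]); snap("7")
```

```text
[496.57291396 -30.33854656  35.4279194 ] [[-94.92599199 -41.16651023]] 47.582791579225685 [0.69923104 0.16816266 0.51637211] 30.041796003301112 9.0333
```

View pics/side7.png

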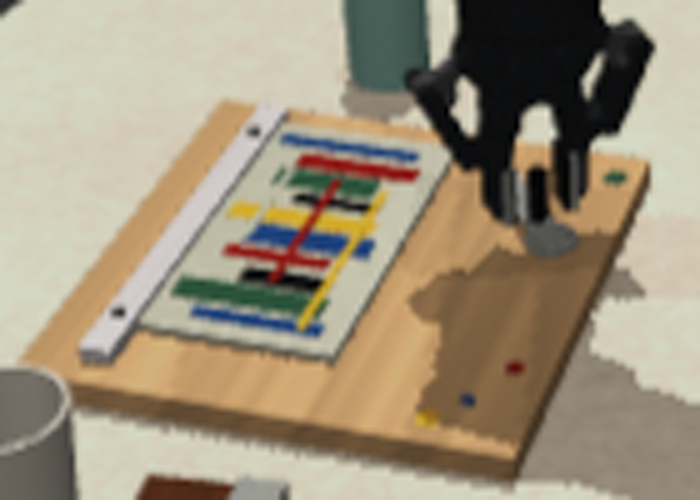

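The post is caged between the fingers at side crop (537,195). I'll narrow the cage to about 22 mm and swing along the arc.

arm_command:
  plan:
    - [0, 0, 0, 0.1, 0, 0, -0.48]
    - [0, 0.075, 0, 0.015, 0, 0.41, -0.48]
    - [0, 0.075, 0, 0.015, 0, 0.41, -0.48]
    - [0, 0.075, 0, 0.015, 0, 0.41, -0.48]
    - [0, 0.075, 0, 0.015, 0, 0.41, -0.48]
    - [0, 0.075, 0, 0.015, 0, 0.41, -0.48]
    - [0, 0.075, 0, 0.015, 0, 0.41, -0.48]
    - [0, 0.075, 0, 0.015, 0, 0.41, -0.48]
    - [0, 0.075, 0, 0.015, 0, 0.41, -0.48]
    - [0, 0.075, 0, 0.015, 0, 0.41, -0.48]
    - [0, 0.075, 0, 0.015, 0, 0.41, -0.48]
    - [0, 0, 0, 0, 0, 0, -0.48]

```text
time: 10.13
position: [534.8, -14.1, 37.0]
tool_rot: [-0.519, 0.479, -0.48, 0.52]
ft_force: [0.4, -0.5, -0.1]
grip_width: 22.2
```

```bash
cat >> h.py <<'E'
def pol():
    p,R,y,s=tool(); b=w2b(p)[0]-np.array([-59,-85]); print("tcp",np.round(p,1),"r",round(np.hypot(*b),1),"v",round(2.356-np.arctan2(b[1],b[0]),3),"v from yaw",round(np.radians(53.37-y),3),"F",np.round(s["ft_force"],1),"w",round(s["grip_width"],1),"t",s["time"])
E
python3 - <<'E'
from h import *
pol(); snap("8")
E
```

```text
tcp [534.8 -14.1  37. ] r 54.5 v 0.864 v from yaw 0.853 F [ 0.4 -0.5 -0.1] w 22.2 t 10.1333
```

View pics/side8.png

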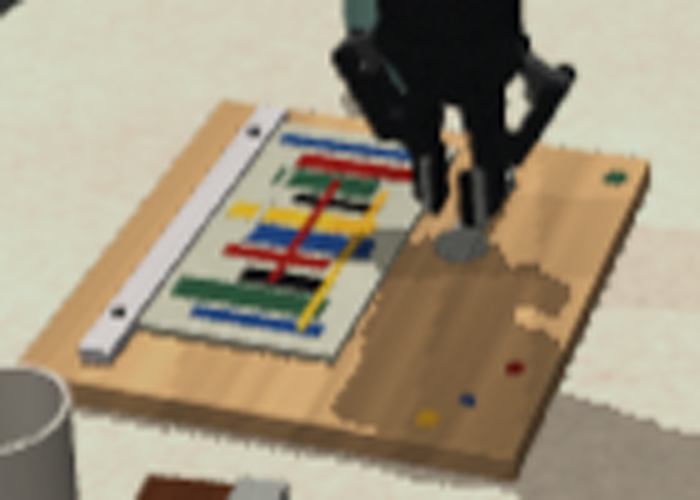

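The post is following, and the foot at side crop (460,245) is near the panel edge. The clip value is about 0.77, given the lag in the cage. I'll go slowly from here.

arm_command:
  plan:
    - [0, 0.03, 0, 0.0, 0, 0.165, -0.48]
    - [0, 0.03, 0, 0.0, 0, 0.165, -0.48]
    - [0, 0.03, 0, 0.0, 0, 0.165, -0.48]
    - [0, 0.03, 0, 0.0, 0, 0.165, -0.48]
    - [0, 0.03, 0, 0.0, 0, 0.165, -0.48]
    - [0, 0.03, 0, 0.0, 0, 0.165, -0.48]
    - [0, 0.03, 0, 0.0, 0, 0.165, -0.48]
    - [0, 0.03, 0, 0.0, 0, 0.165, -0.48]
    - [0, 0.03, 0, 0.0, 0, 0.165, -0.48]
    - [0, 0.03, 0, 0.0, 0, 0.165, -0.48]
    - [0, 0.03, 0, 0.0, 0, 0.165, -0.48]

```text
time: 11.15
position: [551.1, -15.5, 36.2]
tool_rot: [-0.434, 0.559, -0.558, 0.434]
ft_force: [-1.5, -0.2, -0.8]
grip_width: 22.1
```

arm_command:
  plan:
    - [0, 0.03, 0, 0.0, 0, 0.165, -0.48]
    - [0, 0.03, 0, 0.0, 0, 0.165, -0.48]
    - [0, 0.03, 0, 0.0, 0, 0.165, -0.48]

```text
time: 11.4
position: [554.9, -16.5, 36.0]
tool_rot: [-0.409, 0.578, -0.577, 0.407]
ft_force: [-3.9, 1.5, 2.4]
grip_width: 22.0
```

Run:
```python
from h import *
pol();
```

```text
tcp [554.9 -16.5  36. ] r 54.5 v 1.237 v from yaw 1.271 F [-3.9  1.5  2.4] w 22.0 t 11.4
```

arm_command:
  plan:
    - [0, 0.03, 0, 0.0, -0.03, 0.165, -0.48]
    - [0, 0.03, 0, 0.0, -0.03, 0.165, -0.48]
    - [0, 0.0, 0, 0.0, 0, 0.0, -0.48]

```text
time: 11.65
position: [556.6, -17.4, 36.1]
tool_rot: [-0.393, 0.591, -0.588, 0.389]
ft_force: [-4.2, 1.5, 2.5]
grip_width: 22.5
```

arm_command:
  plan:
    - [0, 0.03, 0, 0.0, -0.03, 0.165, -0.48]
    - [0, 0.03, 0, 0.0, -0.03, 0.165, -0.48]
    - [0, 0.0, 0, 0.0, 0, 0.0, -0.48]

```text
time: 11.9
position: [560.3, -18.6, 36.6]
tool_rot: [-0.374, 0.602, -0.6, 0.372]
ft_force: [-1.9, -0.4, 0.2]
grip_width: 22.1
```

Run:
```python
from h import *
pol(); snap("9")
```

```text
tcp [560.3 -18.6  36.6] r 54.5 v 1.343 v from yaw 1.391 F [-1.9 -0.4  0.2] w 22.1 t 11.9
```

View pics/side9.png

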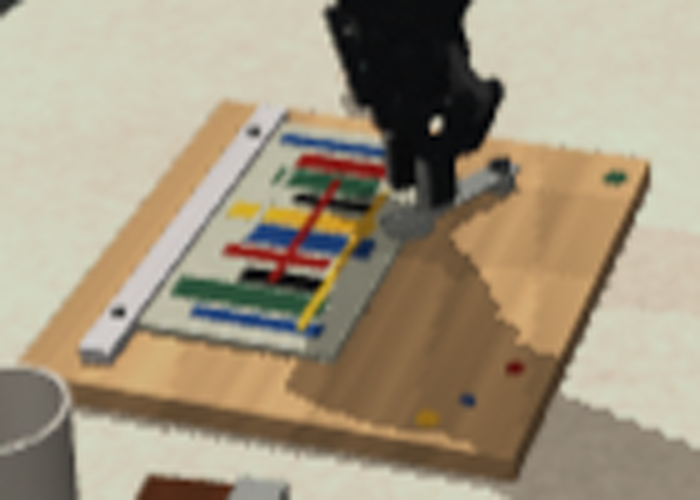

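The foot has ridden up onto the panel edge, at crop (405,222). I'll continue to about 1.6 rad.

arm_command:
  plan:
    - [0, 0.028, 0, 0.0, 0, 0.165, -0.48]
    - [0, 0.028, 0, 0.0, 0, 0.165, -0.48]
    - [0, 0.028, 0, 0.0, 0, 0.165, -0.48]
    - [0, 0.028, 0, 0.0, 0, 0.165, -0.48]
    - [0, 0.028, 0, 0.0, 0, 0.165, -0.48]

```text
time: 12.42
position: [570.0, -23.3, 37.2]
tool_rot: [-0.329, 0.626, -0.626, 0.329]
ft_force: [-2.5, 0.7, -1.0]
grip_width: 21.9
```

arm_command:
  plan:
    - [0, 0.028, 0, 0.0, 0, 0.165, -0.48]
    - [0, 0.028, 0, 0.0, 0, 0.165, -0.48]
    - [0, 0.028, 0, 0.0, 0, 0.165, -0.48]
    - [0, 0.028, 0, 0.0, 0, 0.165, -0.48]
    - [0, 0.028, 0, 0.0, 0, 0.165, -0.48]
    - [0, 0.028, 0, 0.0, 0, 0.165, -0.48]
    - [0, 0.0, 0, 0.0, 0, 0.0, -0.48]
    - [0, 0.0, 0, 0.0, 0, 0.0, -0.48]

```text
time: 13.08
position: [578.2, -29.5, 37.5]
tool_rot: [0.276, -0.651, 0.651, -0.277]
ft_force: [-2.3, 1.6, -0.4]
grip_width: 22.3
```

Run:
```python
from h import *
pol(); snap("10")
```

```text
tcp [578.2 -29.5  37.5] r 55.6 v 1.726 v from yaw 1.7 F [-2.3  1.6 -0.4] w 22.3 t 13.0833
```

View pics/side10.png

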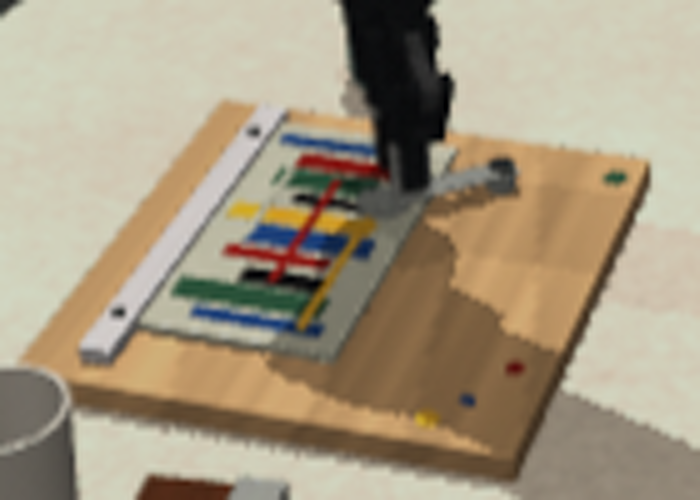

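The foot is well over the near edge at crop (385,205), with the clip at about 1.63. I'll back off to centre, open and lift clear, then hold.

arm_command:
  plan:
    - [0, 0, 0, 0, 0, -0.25, -0.48]
    - [0, 0, 0, 0, 0, -0.25, -0.48]
    - [0, 0, 0, 0, 0, 0, -0.2]
    - [0, 0, 0, 0, 0, 0, -0.2]
    - [0, 0, 0, 0, -1.0, 0, -0.2]
    - [0, 0, 0, 0, -2.0, 0, -0.2]
    - [0, 0, 0, 0, -2.5, 0, -0.2]
    - [0, 0, 0, 0, -1.5, 0, -0.2]
    - [0, 0, 0, 0, 0, 0, -0.2]

```text
time: 13.93
position: [577.9, -26.1, 112.4]
tool_rot: [0.273, -0.65, 0.652, -0.279]
ft_force: [1.0, -0.6, 0.3]
grip_width: 34.4
```

Run:
```python
from h import *
pol(); snap("11")
```

```text
tcp [577.9 -26.1 112.4] r 57.9 v 1.68 v from yaw 1.7 F [ 1.  -0.6  0.3] w 34.4 t 13.9333
```

View pics/side11.png

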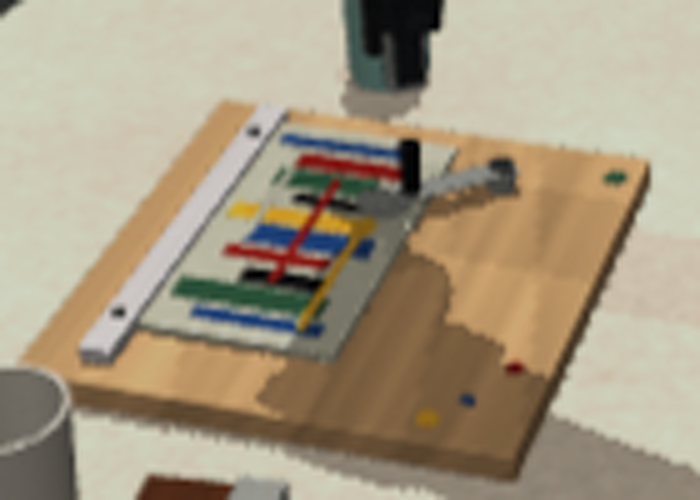

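The hand is clear, the post stands free at crop (409,143) and the foot rests on the panel. Holding for about 3.6 s.

arm_command:
  plan:
    - [0, 0, 0, 0, 0, 0, -0.2]
    - [0, 0, 0, 0, 0, 0, -0.2]
    - [0, 0, 0, 0, 0, 0, -0.2]
    - [0, 0, 0, 0, 0, 0, -0.2]
    - [0, 0, 0, 0, 0, 0, -0.2]
    - [0, 0, 0, 0, 0, 0, -0.2]
    - [0, 0, 0, 0, 0, 0, -0.2]
    - [0, 0, 0, 0, 0, 0, -0.2]
    - [0, 0, 0, 0, 0, 0, -0.2]
    - [0, 0, 0, 0, 0, 0, -0.2]
    - [0, 0, 0, 0, 0, 0, -0.2]
    - [0, 0, 0, 0, 0, 0, -0.2]
    - [0, 0, 0, 0, 0, 0, -0.2]
    - [0, 0, 0, 0, 0, 0, -0.2]
    - [0, 0, 0, 0, 0, 0, -0.2]
    - [0, 0, 0, 0, 0, 0, -0.2]
    - [0, 0, 0, 0, 0, 0, -0.2]
    - [0, 0, 0, 0, 0, 0, -0.2]
    - [0, 0, 0, 0, 0, 0, -0.2]
    - [0, 0, 0, 0, 0, 0, -0.2]

```text
time: 15.7
position: [573.9, -25.9, 107.3]
tool_rot: [-0.276, 0.651, -0.651, 0.276]
ft_force: [0.5, -1.0, -0.9]
grip_width: 34.3
```

arm_command:
  plan:
    - [0, 0, 0, 0, 0, 0, -0.2]
    - [0, 0, 0, 0, 0, 0, -0.2]
    - [0, 0, 0, 0, 0, 0, -0.2]
    - [0, 0, 0, 0, 0, 0, -0.2]
    - [0, 0, 0, 0, 0, 0, -0.2]
    - [0, 0, 0, 0, 0, 0, -0.2]
    - [0, 0, 0, 0, 0, 0, -0.2]
    - [0, 0, 0, 0, 0, 0, -0.2]
    - [0, 0, 0, 0, 0, 0, -0.2]
    - [0, 0, 0, 0, 0, 0, -0.2]
    - [0, 0, 0, 0, 0, 0, -0.2]
    - [0, 0, 0, 0, 0, 0, -0.2]
    - [0, 0, 0, 0, 0, 0, -0.2]
    - [0, 0, 0, 0, 0, 0, -0.2]
    - [0, 0, 0, 0, 0, 0, -0.2]
    - [0, 0, 0, 0, 0, 0, -0.2]
    - [0, 0, 0, 0, 0, 0, -0.2]
    - [0, 0, 0, 0, 0, 0, -0.2]
    - [0, 0, 0, 0, 0, 0, -0.2]
    - [0, 0, 0, 0, 0, 0, -0.2]

```text
time: 17.37
position: [573.9, -25.9, 107.3]
tool_rot: [-0.276, 0.651, -0.651, 0.276]
ft_force: [0.3, -0.2, 0.6]
grip_width: 34.2
```

```bash
cat >> h.py <<'E'
def rect(n,path,off,z=24):
    im=cv2.imread(path)
    g=np.array([(-140,-140),(140,-140),(140,140),(-140,140)],float)
    px=(proj(n,b2w(PB,np.c_[g,np.full(4,z)]))-np.array(off)+.5)*5-.5
    dst=np.c_[(140-g[:,1])*2,(140-g[:,0])*2].astype(np.float32)
    return cv2.warpPerspective(im,cv2.getPerspectiveTransform(px.astype(np.float32),dst),(560,560),flags=cv2.INTER_CUBIC)
def panelcheck(tag,ylo=-20):
    "panel shift relative to the flush picture 6, side camera"
    A=rect("side","pics/side6.png",(165,180));B=rect("side",f"pics/side{tag}.png",(165,180))
    ga,gb=[cv2.cvtColor(x,cv2.COLOR_BGR2GRAY) for x in(A,B)]
    tm=np.zeros((560,560),np.uint8); r=lambda x:int((140-x)*2); tm[r(78):r(10), r(82):r(ylo)]=255
    cc,W=cv2.findTransformECC(ga,gb,np.float32([[1,0,0],[0,1,0]]),cv2.MOTION_EUCLIDEAN,(3,200,1e-7),tm,5)
    for c in[(85,90),(85,-110)]:
        q=W@np.array([(140-c[1])*2,(140-c[0])*2,1]); print(round(cc,4),c,"->",np.round([140-q[1]/2,140-q[0]/2],2))
E
python3 - <<'E'
from h import *
pol(); snap("12"); panelcheck("12")
for v in(1.5,1.55,1.6,1.65,1.7):
    a=2.356-v; print(v,((proj("side",b2w(PB,[(-59+55*np.cos(a),-85+55*np.sin(a),65)]))-np.array([165,180])+.5)*5-.5).round())
E
```

```text
tcp [573.9 -25.9 107.3] r 55.4 v 1.625 v from yaw 1.699 F [ 0.3 -0.2  0.6] w 34.2 t 17.3667
0.9989 (85, 90) -> [84.89 89.99]
0.9989 (85, -110) -> [  85.1  -110.01]
1.5 [[414. 147.]]
1.55 [[411. 144.]]
1.6 [[409. 142.]]
1.65 [[407. 140.]]
1.7 [[406. 137.]]
```

View pics/side12.png

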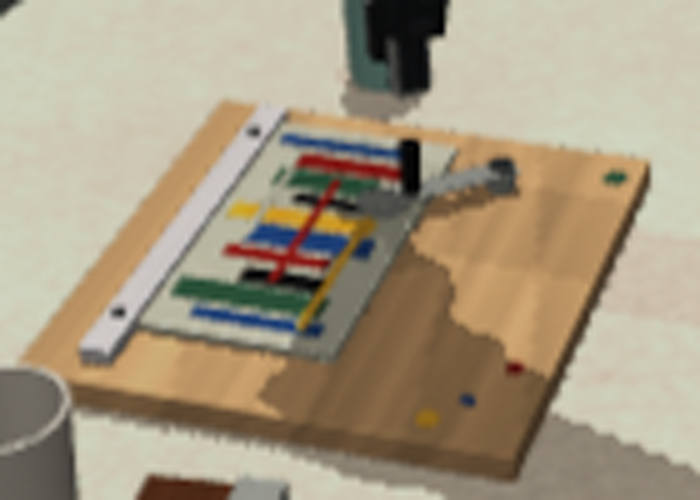

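The clip is at about 1.6 and the panel hasn't moved. It pressed hand-free for nearly 4 s. Now I'll cage the post again and swing it back slowly.

arm_command:
  plan:
    - [0, 0, 0, 0, 1.5, 0, -0.2]
    - [0, 0, 0, 0, 2.0, 0, -0.2]
    - [0, 0, 0, 0, 2.0, 0, -0.2]
    - [0, 0, 0, 0, 1.2, 0, -0.2]
    - [0, 0, 0, 0, 0.3, 0, -0.2]
    - [0, 0, 0, 0, 0, 0, -0.48]
    - [0, 0, 0, 0, 0, 0, -0.48]

```text
time: 18.05
position: [574.6, -25.9, 37.8]
tool_rot: [0.276, -0.651, 0.651, -0.277]
ft_force: [-0.3, -0.2, 0.3]
grip_width: 22.6
```

Run:
```python
from h import *
pol(); snap("13")
```

```text
tcp [574.6 -25.9  37.8] r 55.8 v 1.634 v from yaw 1.699 F [-0.3 -0.2  0.3] w 22.6 t 18.05
```

View pics/side13.png

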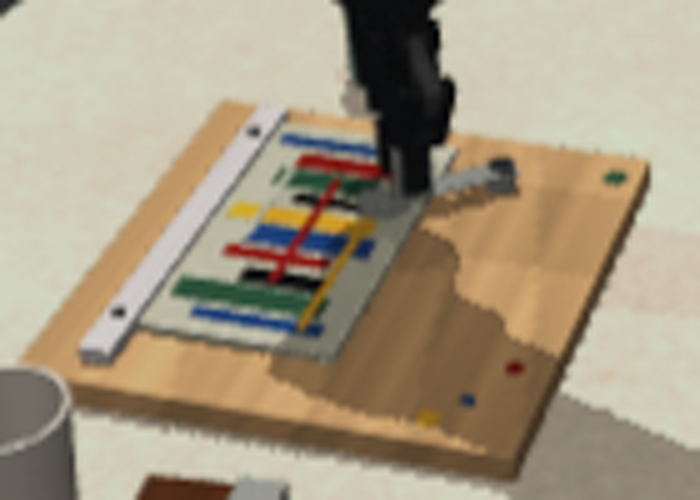

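The post is caged again with no forces. Swinging back slowly.

arm_command:
  plan:
    - [0, -0.033, 0, 0.0, 0, -0.165, -0.48]
    - [0, -0.033, 0, 0.0, 0, -0.165, -0.48]
    - [0, -0.033, 0, 0.0, 0, -0.165, -0.48]
    - [0, -0.033, 0, 0.0, 0, -0.165, -0.48]
    - [0, -0.033, 0, 0.0, 0, -0.165, -0.48]
    - [0, -0.033, 0, 0.0, 0, -0.165, -0.48]
    - [0, -0.033, 0, 0.0, 0, -0.165, -0.48]
    - [0, -0.033, 0, 0.0, 0, -0.165, -0.48]
    - [0, -0.033, 0, 0.0, 0, -0.165, -0.48]
    - [0, -0.033, 0, 0.0, 0, -0.165, -0.48]

```text
time: 18.98
position: [563.1, -18.0, 39.1]
tool_rot: [0.378, -0.595, 0.598, -0.381]
ft_force: [2.2, -3.1, -0.3]
grip_width: 22.1
```

Run:
```python
from h import *
pol()
```

```text
tcp [563.1 -18.   39.1] r 56.2 v 1.385 v from yaw 1.369 F [ 2.2 -3.1 -0.3] w 22.1 t 18.9833
```

arm_command:
  plan:
    - [0, -0.028, 0, 0.0, 0, -0.165, -0.48]
    - [0, -0.028, 0, 0.0, 0, -0.165, -0.48]
    - [0, -0.028, 0, 0.0, 0, -0.165, -0.48]
    - [0, -0.028, 0, 0.0, 0, -0.165, -0.48]
    - [0, -0.028, 0, 0.0, 0, -0.165, -0.48]
    - [0, -0.03, 0, 0.0, 0, -0.165, -0.48]
    - [0, -0.03, 0, 0.0, 0, -0.165, -0.48]
    - [0, -0.03, 0, 0.0, 0, -0.165, -0.48]
    - [0, -0.03, 0, 0.0, 0, -0.165, -0.48]
    - [0, -0.03, 0, 0.0, 0, -0.165, -0.48]
    - [0, -0.03, 0, 0.0, 0, -0.165, -0.48]
    - [0, -0.03, 0, 0.0, 0, -0.165, -0.48]
    - [0, -0.03, 0, 0.0, 0, -0.165, -0.48]
    - [0, -0.03, 0, 0.0, 0, -0.165, -0.48]

```text
time: 20.15
position: [536.6, -9.6, 36.7]
tool_rot: [-0.494, 0.507, -0.505, 0.493]
ft_force: [1.4, 0.1, -0.3]
grip_width: 22.3
```

Run:
```python
from h import *
pol(); snap("14"); panelcheck("14")
```

```text
tcp [536.6  -9.6  36.7] r 59.0 v 0.899 v from yaw 0.956 F [ 1.4  0.1 -0.3] w 22.3 t 20.15
0.9995 (85, 90) -> [84.95 90.02]
0.9995 (85, -110) -> [  85.07 -109.98]
```

View pics/side14.png

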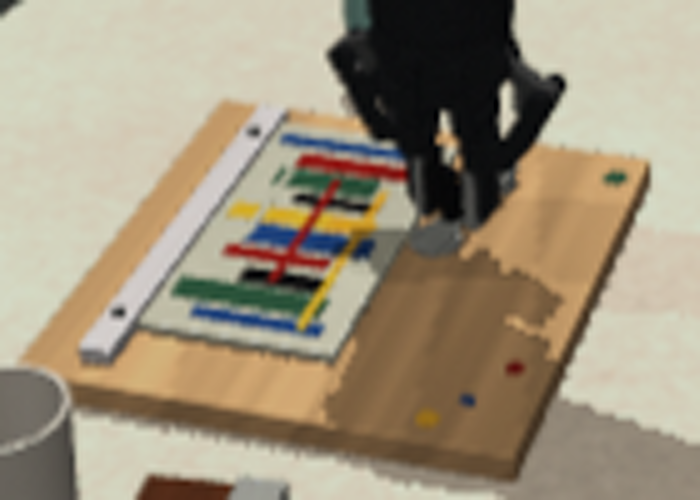

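The foot is off the panel, which stayed put. I'll finish the swing, correcting the radius by about 4 mm.

arm_command:
  plan:
    - [0, -0.078, 0, 0.1, 0, -0.41, -0.48]
    - [0, -0.078, 0, 0.1, 0, -0.41, -0.48]
    - [0, -0.078, 0, 0.1, 0, -0.41, -0.48]
    - [0, -0.078, 0, 0.1, 0, -0.41, -0.48]
    - [0, -0.078, 0, 0.05, 0, -0.41, -0.48]
    - [0, -0.078, 0, 0.05, 0, -0.41, -0.48]
    - [0, -0.078, 0, 0.03, 0, -0.41, -0.48]
    - [0, -0.078, 0, 0.03, 0, -0.41, -0.48]
    - [0, -0.078, 0, 0.03, 0, -0.41, -0.48]
    - [0, -0.078, 0, 0.03, 0, -0.41, -0.48]
    - [0, 0, 0, 0, 0, 0, -0.48]

```text
time: 21.17
position: [499.9, -28.6, 36.7]
tool_rot: [0.649, -0.282, 0.28, -0.649]
ft_force: [0.2, 0.3, -0.1]
grip_width: 22.0
```

Run:
```python
from h import *
pol()
```

```text
tcp [499.9 -28.6  36.7] r 55.5 v 0.162 v from yaw 0.178 F [ 0.2  0.3 -0.1] w 22.0 t 21.1667
```

arm_command:
  plan:
    - [0, -0.06, 0, 0.02, 0, -0.3, -0.48]
    - [0, -0.06, 0, 0.02, 0, -0.3, -0.48]
    - [0, 0, 0, 0, 0, 0, -0.48]
    - [0, 0, 0, 0, 0, 0.25, -0.48]
    - [0, 0, 0, 0, 0, 0.25, -0.48]
    - [0, 0, 0, 0, 0, 0, -0.2]
    - [0, 0, 0, 0, 0, 0, -0.2]
    - [0, 0, 0, 0, -1.0, 0, -0.2]
    - [0, 0, 0, 0, -2.0, 0, -0.2]
    - [0, 0, 0, 0, -3.0, 0, -0.2]
    - [0, 0, 0, 0, -3.0, 0, -0.2]
    - [0, 0, 0, 0, -2.0, -1.5, -0.2]
    - [0, 0, 0, 0, 0, -3.0, -0.2]
    - [0, 0, 0, 0, 0, -3.0, -0.2]
    - [0, 0, 0, 0, 0, -3.0, -0.2]
    - [0, 0, 0, 0, 0, 0, -0.2]
    - [0, 0, 0, 0, 0, 0, -0.2]

```text
time: 22.58
position: [432.2, -112.2, 147.7]
tool_rot: [0.664, -0.244, 0.244, -0.663]
ft_force: [-0.2, -0.2, 0.2]
grip_width: 34.3
```

Run:
```python
from h import *
pol(); snap("15"); panelcheck("15",-95)
print(((proj("side",b2w(PB,[(-59+55*np.cos(2.356-v),-85+55*np.sin(2.356-v),63) for v in(0,.1,.2,.3,.4)]))-np.array([165,180])+.5)*5-.5).round())
im=optics.read_camera("top"); cv2.imwrite("pics/topfull15.png",im[:,:,::-1])
```

```text
tcp [ 432.2 -112.2  147.7] r 115.0 v 5.253 v from yaw 0.064 F [-0.2 -0.2  0.2] w 34.3 t 22.5833
1.0 (85, 90) -> [85. 90.]
1.0 (85, -110) -> [  85.01 -110.  ]
[[546. 166.]
 [537. 169.]
 [527. 171.]
 [517. 172.]
 [507. 173.]]
```

View pics/side15.png

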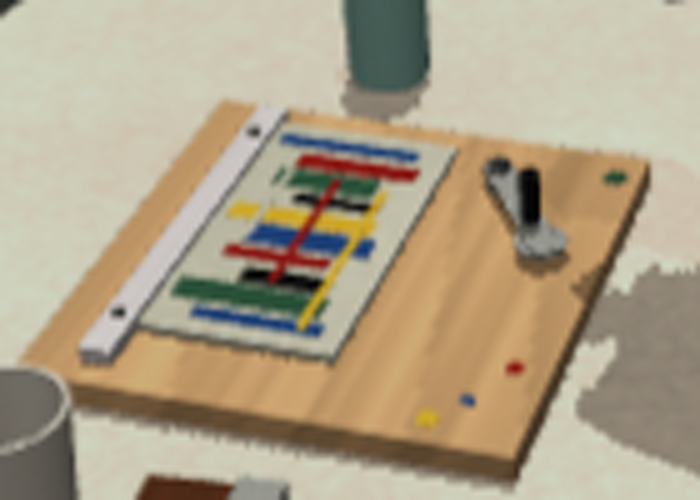

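View pics/topfull15.png

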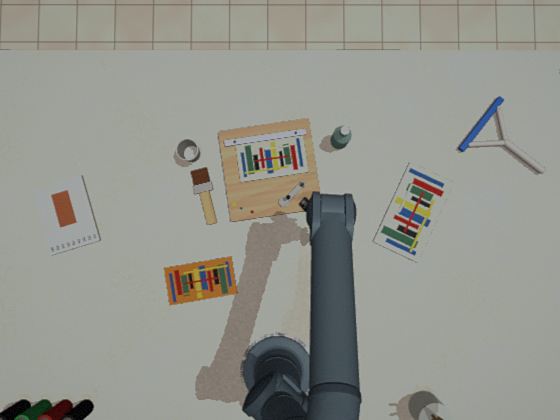

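The clip is parked at about 0.18 rad: the post top is at crop (529,172). The panel is unchanged from the flush picture, and the cup, brush and bottle are in place. One last flushness check with the now unobstructed top view, then I'll hand in.

Run:
```python
from h import *
A=rect("top","pics/top0c.png",(205,110));B=rect("top","pics/top15.png",(205,110))
ga,gb=[cv2.cvtColor(x,cv2.COLOR_BGR2GRAY) for x in(A,B)]
r=lambda x:int((140-x)*2); tm=np.zeros((560,560),np.uint8); tm[r(66):r(-30), r(82):r(-100)]=255
cc,W=cv2.findTransformECC(ga,gb,np.float32([[1,0,0],[0,1,-24]]),cv2.MOTION_EUCLIDEAN,(3,200,1e-7),tm,5)
for c in[(72,90),(72.5,-110)]:
    q=W@np.array([(140-c[1])*2,(140-c[0])*2,1]); print(cc,c,"->",140-q[1]/2,140-q[0]/2)
cv2.imwrite("pics/rect15.png",B)
```

```text
0.9887611849300688 (72, 90) -> 84.04782672377769 89.34595680865459
0.9887611849300688 (72.5, -110) -> 84.41655506950337 -110.65432368646725
```

View pics/rect15.png

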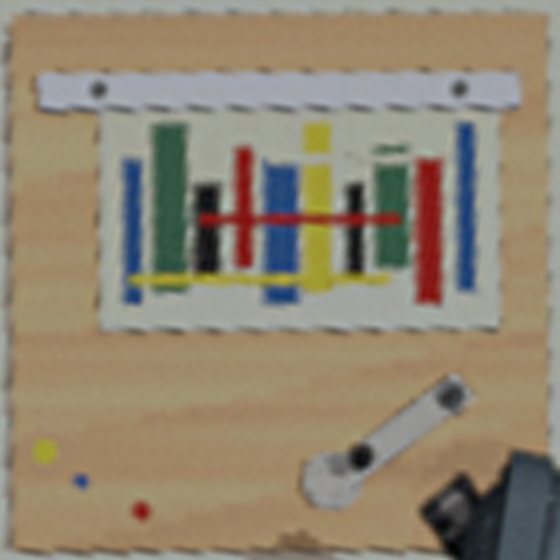

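The rectified view shows the panel square and touching the fence with no wood visible between them (near edge level at row 328). The clip is clear of the panel and the hand is off. Handing in.

```bash
python3 -c "
from workcell import env
print(env.close_job())"
```

```text
the job is handed in; nothing more can be done
None
```

I slid the panel on the board, the smaller non-orange one, against the fence with a final push of about 6 N. I then swung the clip to about 1.6 rad and let go, and it pressed the panel hand-free for nearly 4 s. Afterwards I swung it back to about 0.18 rad and lifted the hand clear, handing in at about 22.7 s of the 72 s allowed.

- **Panel:** in the last top view the far corners measure 84.0 and 84.4 mm, against the 82.5 mm needed and accurate to about 1–2 mm. The side camera showed no visible shift between the push and the end.
- **Clip:** it ended about 0.2 rad short of its parking stop, but well under the 0.4 limit.
- **Bystanders:** the cup, bottle and brush look unmoved; I judged that by eye and did not measure it.
- **Forces:** wrist readings at the end of each move stayed around 6–7 N or below. The clip's own pressing force on the panel cannot be read, so that part rests on the pictures.

No check failed. The one spread was in the first flush measurement, where the right corner read 85.4 mm in the top view and 84.3 mm in the side view, with the arm partly blocking the top view.

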